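# Slide the guide block round the bend of a selector lever

## Task

The bent selector lever clamped in the measuring fixture still needs its guide block before it can be measured. Pick the drilled steel guide block up from the granite plate, thread it onto the free end of the rod, slide it along and round the bend until it sits flat against the lever's shoulder, and let go of it there. Work by feel with a light hand, never more than about 15 N on the lever, so that nothing binds, and leave the other things on the plate where they lie.

Things in the scene. Friction and masses are not known exactly. Their poses are not given: they have to be found in the camera images.
- block: guide block: plain steel, standing on the plate, 32 mm thick (its x), 32 wide (y), 40 high (z), 0.17 to 0.28 kg; origin: centre of its underside. A 14 mm round bore runs through along x, 22 mm above the underside; both mouths are countersunk 45 degrees to 24 mm diameter. Front and back are alike. Hold it by its flat y sides, the rod then passes between the fingers.
- bore (a point): middle of the block's bore, 22 mm above its underside, 16 mm from either face; axes as the block's
- fixture: measuring fixture fixed to the plate: round base 160 mm across, 40 mm square column, dark clamp head 60 mm square, top 163 mm up (bolts to 168), holding the steel lever level, centreline 145 mm up. Origin: centre of the base's underside; x runs along the rod from shoulder to bend, z up. The lever is rigid; more than 15 N of contact on it or the fixture marks it.
- seat (a point): drawn centre of the shoulder's face (22 mm disc 7 thick, 43 mm clear of the head), fixture axes, 80 mm along x, 145 up. From it: a journal 13 mm thick, 26 long, 1 mm chamfer, then 11 mm rod. The head is set by hand: the real lever is up to 5 mm off in y and in z, not in x, and straight for 34 mm. A seated block's bore middle is 16 mm from the real face.
- leg_mid (a point): drawn centreline point on the straight free leg, 40 mm from the free end (fixture axes); the real rod is up to 12 mm beside and 11 mm above or below it
- bend_mid (a point): drawn middle of the bend (fixture axes). Drawn centreline from the shoulder: 70 mm straight, 60 degrees of 60 mm radius, level, to the right (-y), 70 mm straight to the free end. Bent by hand: 34 mm from the shoulder it turns off by up to 2 degrees, at mid-bend by up to 3 more sideways and 2 in height. Lengths along it are true.
- free_end (a point): drawn tip of the free end (fixture axes); the last 12 mm of the rod taper to a 4 mm nose. By the errors of head and bend the real tip lies often 5, at most 15 mm to a side of this point and 13 mm above or below it: look or feel for it.
- spacer: turned steel ring lying flat, 40 mm outside, 22 mm bore, 12 mm high; origin at the centre of its underside. Not needed; leave it.
- setpin: turned steel setting pin standing upright, foot 26 mm across, stem 16 mm, 45 mm high; origin at the centre of its foot. Not needed; leave it.
- rotor: laminated rotor disc on its dark base ring, 100 mm across, 40 mm high; origin at the centre of its underside. Leave it.
- plug: plug gauge lying down, black handle 22 mm thick, 118 mm long overall along its x axis, 23 mm high; origin under the handle's middle. Leave it.
- handknob: black star-shaped hand knob lying with its stud up, 50 mm across, 32 mm high; origin at the centre of its underside. Leave it.
- spanner: steel spanner lying flat, 160 mm long along its x axis, 8 mm high; origin under its middle. Leave it.
Not all that is in view belongs to the job. Leave any blue, brown or pink look-alike of the block alone.

How it is judged:
By the outcome, as a careful person would: the job done as asked, in the order asked, and still so for the second after the job is handed in, with the robot touching nothing.
It also fails if it takes over 70 s, if anything falls off the work surface, if the arm or the gripper's body presses on something with over 40 N, if the wrist force passes 120 N, or if a joint passes its speed limit or range.

## Robot

A 7-joint arm with a two-finger parallel gripper is mounted at the origin on the work surface. World frame = base frame: x ahead of the robot, y to its left, z up, the work surface at z = 0. Lengths are in mm, angles in rad, forces in N, time in s.
With the tool pointing down it reaches from about 400 to 875 mm from the base axis. Payload 19.3 kg.
Tool frame: the origin (TCP) lies at the very end of the fingers, on their centre line; the grasp point (between the pads) lies 19 mm behind it (grip_point_offset is the z of the grasp point in the tool frame, in mm); z points along the fingers, x is the direction in which the jaws open and shut, and the axes are right-handed (so a half turn about z gives the same grasp; the last joint's range is limited). The gripper opens to 85 mm and grips with 20 to 120 N. Pads are 22 mm wide; open, the fingers measure 114 mm over their backs; the gripper's body (76 mm by 85 mm) begins 54 mm behind the grasp point. The pads swing forward as they close: fully open they stand 13 mm farther back than shut.
Start: joints at [1.1, 0.521, -0.036, 1.599, 0.021, 1.021, -0.113], TCP at [243.819, -575.471, 231.291] pointing down, gripper open.
Joint ranges: [-2.91, 2.91], [-0.3, 2.13], [-1.5, 1.42], [0.17, 2.43], [-1.26, 4.41], [0.16, 1.93], [-2.52, 2.52]. Speed limits (rad/s): [1.89, 1.89, 2.39, 2.39, 3.01, 3.01, 3.01].

## Interface

Orientations are given as a 3x3 rotation matrix whose columns are the frame's x, y, z axes.
In Python, from workcell import movep, movel, goto_joints, open_gripper, clamp, wait, inverse_kinematics, read_state, camera, PlanningError, finish_job, grip_point_offset gives the robot as it stands. Calls block until the motion is done:
- movep(position, orientation): joint-space move of the TCP to a pose.
- movel(position, frame=None, max_speed=150, guard=None): straight line of the TCP; frame=None keeps the orientation; max_speed is the mean speed in mm/s. With guard (N) it stops when the force on the tool has changed by that much, and returns True; else False.
- goto_joints(angles): joint-space move.
- open_gripper() and clamp(): open the fingers fully, or close them until they stop; the grip force is fixed at half the most.
- wait(seconds).
- inverse_kinematics(position, orientation): joint angles nearest the present ones, or None.
- read_state(): the state.
- camera(name): name is "scene" or "top" or "wrist"; returns a dict with "image" (480x640x3 uint8, blue, green, red), "range_z" (480x640 float32, mm along the optical axis (not along the pixel's ray), 0 where there is no reading), "fx", "fy", "cx", "cy" (pixels), "cam_to_world" (4x4, takes a point from camera to world coordinates). Camera axes: x right, y up, looking along -z (the intrinsics and any distortion apply to the point x, -y, -z); pixel columns grow to the right and rows downward; lengths in mm; the calibration is good to about 2 mm. A picture is of the moment at which its call begins.
A pose or a line that the arm cannot do raises PlanningError and nothing moves.
- finish_job(): hands the job in, once; it reports no verdict.
The state is a dict: "time": time; "qpos": joint angles; "qvel": joint speeds; "joint_efforts": joint torques, N m; "eef_pos": TCP position; "tool_rot": TCP orientation; "ft_force": force on the tool from outside, world axes, zero at the start; "torque": the same for the moment, N m; "finger_gap": finger opening in mm.
Only numpy, scipy, OpenCV 4.12 (cv2) and the standard library are available. Lean on these libraries where they do the work, as an engineer would, in place of code of your own. Each camera call takes 0.05 s, during which the arm holds its last target.

## Working session

There is one attempt and no reset: what is moved stays moved. The work goes in short steps, each a Python script; the robot and the scene stay as the last script left them, time stands still between calls to the robot, and variables do not carry over. Pictures are saved under pics/ and viewed, and the job is handed in when it is done.

```bash
ls -la; mkdir -p pics
cat > h.py <<'E'
import numpy as np, cv2
from workcell import *
def cloud(c):
    z=c["range_z"]; v,u=np.mgrid[0:480,0:640]
    x=(u-c["cx"])/c["fx"]*z; y=(v-c["cy"])/c["fy"]*z
    P=np.stack([x,-y,-z,np.ones_like(z)],-1)
    W=P@np.array(c["cam_to_world"]).T
    W=W[...,:3]; W[z<=0]=np.nan
    return W
E
python3 - <<'E'
from h import *
s=read_state(); print({k:np.round(v,3) for k,v in s.items()}, grip_point_offset)
for n in ("scene","top","wrist"):
    c=camera(n); cv2.imwrite(f"pics/{n}0.png",c["image"]); np.savez(f"{n}0.npz",**c)
    print(n,[k for k in c],c["fx"],c["fy"],c["cx"],c["cy"]); print(np.round(c["cam_to_world"],3))
E
```

```text
total 12
drwxr-xr-x  3 agent agent 4096 Dec  6 15:53 .
drwxr-xr-x 23 root  root  4096 Dec  6 15:53 ..
drwxr-xr-x  2 agent agent 4096 Dec  6 15:53 pics
{'time': np.float64(0.0), 'qpos': array([ 1.1  ,  0.522, -0.036,  1.6  ,  0.021,  1.021, -0.113]), 'qvel': array([-0.   , -0.001,  0.001,  0.   ,  0.001,  0.001, -0.   ]), 'joint_efforts': array([-1.0000e-03, -9.2711e+01,  1.9790e+00, -3.6994e+01,  1.8000e-02,
        8.0000e-03, -0.0000e+00]), 'eef_pos': array([ 243.686, -575.175,  230.721]), 'tool_rot': array([[ 0.39 , -0.921, -0.001],
       [-0.921, -0.39 ,  0.001],
       [-0.001,  0.   , -1.   ]]), 'ft_force': array([ 0.07 , -0.295, -0.253]), 'torque': array([ 0.016,  0.011, -0.014]), 'finger_gap': np.float64(85.423)} -18.700000000000003
scene ['image', 'range_z', 'fx', 'fy', 'cx', 'cy', 'cam_to_world'] 532.4657777396301 532.4657777396301 315.26893151750414 243.05731030194704
[[-7.62000e-01 -5.04000e-01  4.07000e-01  9.71217e+02]
 [ 6.47000e-01 -5.95000e-01  4.77000e-01  4.83832e+02]
 [ 2.00000e-03  6.27000e-01  7.79000e-01  9.35028e+02]
 [ 0.00000e+00  0.00000e+00  0.00000e+00  1.00000e+00]]
top ['image', 'range_z', 'fx', 'fy', 'cx', 'cy', 'cam_to_world'] 611.8709347691237 611.8709347691237 308.70825777540773 244.12929017540304
[[ 1.000000e-03  9.910000e-01 -1.360000e-01  3.379080e+02]
 [-1.000000e+00  1.000000e-03 -3.000000e-03 -3.464200e+01]
 [-3.000000e-03  1.360000e-01  9.910000e-01  1.728617e+03]
 [ 0.000000e+00  0.000000e+00  0.000000e+00  1.000000e+00]]
wrist ['image', 'range_z', 'fx', 'fy', 'cx', 'cy', 'cam_to_world'] 405.47228599191936 405.47228599191936 312.3881907361624 238.38286195739065
[[ 3.90000e-01  8.74000e-01  2.91000e-01  3.18451e+02]
 [-9.21000e-01  3.70000e-01  1.22000e-01 -5.42994e+02]
 [-1.00000e-03 -3.15000e-01  9.49000e-01  3.73323e+02]
 [ 0.00000e+00  0.00000e+00  0.00000e+00  1.00000e+00]]
```

View pics/scene0.png

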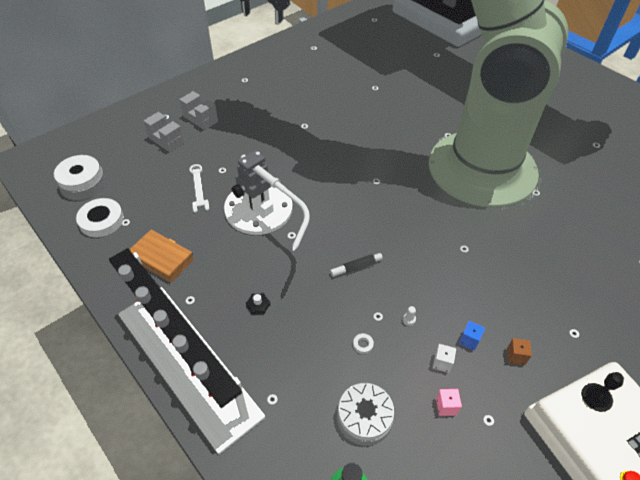

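View pics/top0.png

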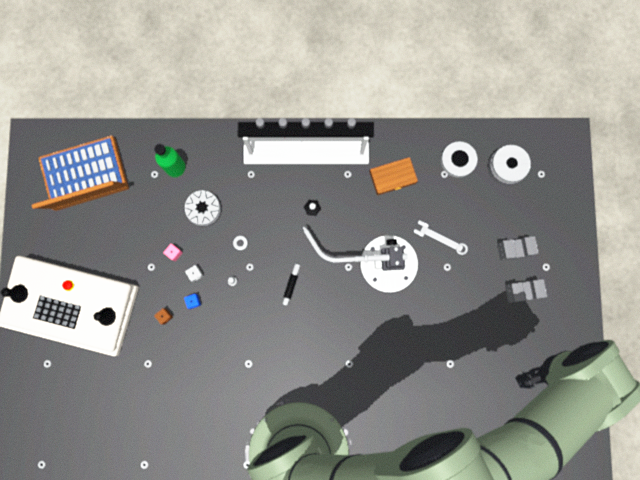

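View pics/wrist0.png

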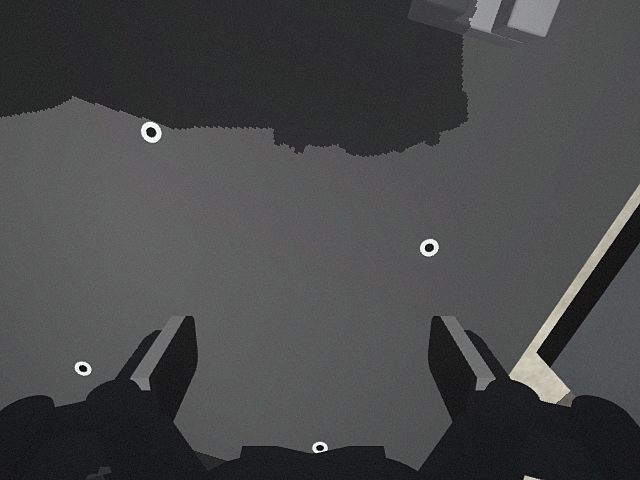

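The top view shows the plain block at about (194,272), with the pink, blue and brown look-alikes around it. The fixture is at (389,262), with the rod running left and then up, and its tip at about (306,228). Next I measure positions from the depth data.

Run:
```python
from h import *
for n in ("top","scene"):
    c=dict(np.load(f"{n}0.npz")); W=cloud(c); np.save(f"{n}W.npy",W)
    z=W[...,2]; print(n,"table z",np.nanmedian(z), np.nanstd(z[(z<15)&(z>-15)]))
T=np.load("topW.npy")
for nm,(u,v) in dict(block=(194,272),pink=(172,252),tip=(306,228),fix=(389,262),bend=(328,257),rod=(355,259)).items():
    print(nm,np.round(T[v,u],1))
import itertools
for n,(u0,u1,v0,v1) in dict(top=(150,230,220,320)).items():
    c=dict(np.load(f"{n}0.npz"))
    im=c["image"][v0:v1,u0:u1]; cv2.imwrite("pics/tb.png",cv2.resize(im,None,fx=7,fy=5.5,interpolation=cv2.INTER_NEAREST))
    im=c["image"][215:305,290:425]; cv2.imwrite("pics/tf.png",cv2.resize(im,None,fx=5.8,fy=5.8,interpolation=cv2.INTER_CUBIC))
S=np.load("sceneW.npy")
# block in both: pixels with z ~40 in neighbourhood
for n,W in (("top",T),("scene",S)):
    b=T[272,194]
    m=(np.hypot(W[...,0]-b[0],W[...,1]-b[1])<24)&(W[...,2]>34)&(W[...,2]<46)
    p=W[m]; print(n,m.sum(),p.mean(0),p.min(0),p.max(0)); 
    r=cv2.minAreaRect(p[:,:2].astype(np.float32)); print(r)
```

```text
top table z -1.7529885974320223 4.613564463855313
scene table z -0.656347536210717 3.3865751407514826
block [491.7 289.5  37.5]
pink [547.6 352.4  36.8]
tip [621.2 -20.8   2.7]
fix [ 508.9 -238.6  140.1]
bend [521.1 -79.3 147.3]
rod [ 515.6 -149.3  149.8]
top 112 [488.26111874 292.11887357  39.10619526] [469.35845443 272.41054038  34.02981116] [508.52476194 311.28462755  45.61079588]
((487.79541015625, 292.7069091796875), (33.11859893798828, 32.30718994140625), 30.473764419555664)
scene 295 [489.9438273  292.76851086  38.86045644] [469.12066479 270.94673866  34.05799898] [511.54439079 312.51557831  44.96891668]
((488.83087158203125, 292.2666015625), (35.387176513671875, 32.10734558105469), 32.64710998535156)
```

View pics/tb.png

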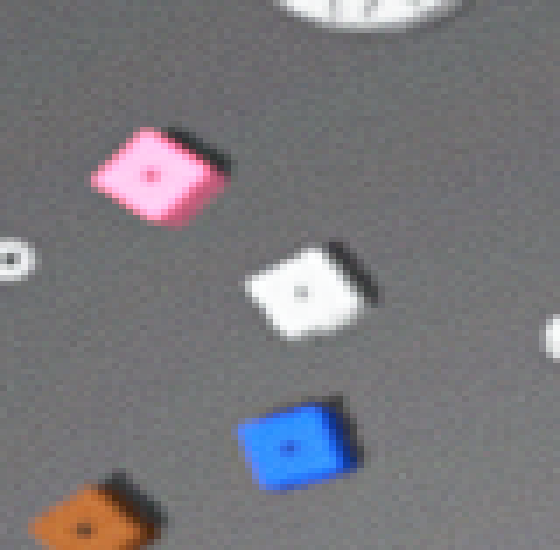

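View pics/tf.png

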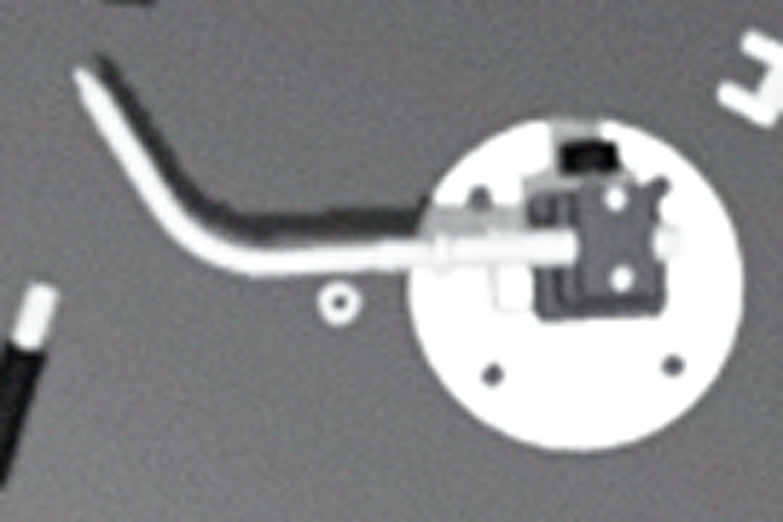

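Run:
```python
from h import *
def R(yv):
    y=np.array([yv[0],yv[1],0.]);y/=np.linalg.norm(y);z=np.array([0,0,-1.]);x=np.cross(y,z)
    return np.stack([x,y,z],1)
for yv in ((0,1),(0,-1),(.87,.5),(-.87,-.5),(.5,.87),(-.5,-.87)):
    print(yv,[ (None if q is None else np.round(q,2)) for q in (inverse_kinematics([550,-60,280],R(yv)),inverse_kinematics([515,-100,140],R(yv)))])
T=np.load("topW.npy")
S=np.load("sceneW.npy")
for n,W in (("top",T),("scene",S)):
    m=(W[...,2]>135)&(W[...,2]<158)&(W[...,0]>480)&(W[...,0]<650)&(W[...,1]>-200)&(W[...,1]<30)
    p=W[m]; p=p[np.argsort(p[:,1])]
    print(n,m.sum()); 
    for a in range(-190,20,15):
        q=p[(p[:,1]>=a)&(p[:,1]<a+15)]
        if len(q): print(a+7,np.round(np.median(q,0),1),np.round(q[:,0].min(),1),np.round(q[:,0].max(),1))
    # base disc
    b=(np.abs(W[...,0]-508)<100)&(np.abs(W[...,1]+240)<100)&(W[...,2]>6)&(W[...,2]<22); q=W[b]; print("base",len(q),q.mean(0),q.min(0),q.max(0))
    h=(np.abs(W[...,0]-508)<70)&(np.abs(W[...,1]+240)<70)&(W[...,2]>156)&(W[...,2]<175); q=W[h]; print("head",len(q),q.mean(0),cv2.minAreaRect(q[:,:2].astype(np.float32)))
```

```text
(0, 1) [array([-0.76,  0.67,  1.23,  1.77, -0.68,  1.21, -2.48]), array([-0.46,  0.63,  0.77,  1.97, -0.61,  0.79, -2.47])]
(0, -1) [array([ 0.42,  0.4 , -0.57,  1.71,  0.24,  1.1 , -0.22]), array([ 0.44,  0.52, -0.49,  1.93,  0.34,  0.77, -0.24])]
(0.87, 0.5) [array([ 0.83,  0.64, -1.27,  1.69,  0.64,  1.29,  1.52]), array([ 0.92,  0.84, -1.28,  1.91,  0.91,  1.13,  1.37])]
(-0.87, -0.5) [array([ 0.28,  0.38, -0.38,  1.72,  0.15,  1.08, -1.19]), array([ 0.28,  0.5 , -0.27,  1.94,  0.19,  0.73, -1.15])]
(0.5, 0.87) [array([ 0.83,  0.64, -1.27,  1.69,  0.64,  1.29,  2.05]), array([-0.69,  1.04,  1.37,  1.98, -1.13,  1.2 , -2.51])]
(-0.5, -0.87) [array([ 0.35,  0.39, -0.47,  1.72,  0.2 ,  1.09, -0.7 ]), array([ 0.36,  0.51, -0.38,  1.93,  0.27,  0.75, -0.69])]
top 388
-183 [ 517.3 -182.8  149.8] 507.8 526.9
-168 [ 516.  -169.   149.3] 510.2 525.6
-153 [ 515.3 -153.1  149.5] 510.2 521.4
-138 [ 514.4 -137.5  148.2] 510.7 519.1
-123 [ 514.6 -122.1  146.8] 510.5 518.7
-108 [ 512.9 -107.8  147.3] 507.8 519.3
-93 [513.2 -92.5 146.8] 508.3 519.3
-78 [518.  -76.6 146.7] 510.6 526.0
-63 [527.1 
[... 490 characters left out ...]
-170.2  148.5] 509.5 528.9
-153 [ 520.6 -153.4  147.9] 510.3 524.8
-138 [ 518.6 -138.5  148.2] 510.6 523.3
-123 [ 517.7 -122.1  147.5] 510.6 521.4
-108 [ 516.8 -107.1  146.6] 508.9 519.7
-93 [517.2 -92.7 146.3] 511.0 521.0
-78 [519.3 -77.7 146.8] 511.3 525.1
-63 [528.1 -63.1 146. ] 519.2 542.8
-48 [545.9 -47.4 146.8] 530.9 564.6
-33 [569.6 -33.6 146. ] 550.9 591.0
-18 [588.9 -20.5 145.3] 575.7 600.9
base 1830 [ 533.74955634 -234.03947554   13.6439673 ] [ 431.33940966 -339.76284347    6.01694566] [ 607.4761581  -164.69134141   21.97705031]
head 293 [ 524.36446868 -250.93152444  161.36602487] ((523.3202514648438, -252.40740966796875), (51.40828323364258, 39.297489166259766), 8.671826362609863)
```

```bash
cat >> h.py <<'E'
def R(yv):
    y=np.array([yv[0],yv[1],0.]);y/=np.linalg.norm(y);z=np.array([0,0,-1.]);x=np.cross(y,z)
    return np.stack([x,y,z],1)
def Ra(a): return R((np.cos(a),np.sin(a)))
def shot(n,name):
    c=camera(n); cv2.imwrite(f"pics/{name}.png",c["image"]); np.savez(f"{name}.npz",**c); return c
E
python3 - <<'E'
from h import *
movep([555,-75,290],R((-.5,-.87)))
c=shot("wrist","w1"); s=read_state(); print(s["time"],s["eef_pos"],s["ft_force"]); W=cloud(c)
print(np.nanmedian(W[...,2]))
E
```

```text
2.325 [554.89186108 -76.09127212 289.83937812] [ 0.40377754 -0.24143552  0.27897599]
0.4645883165123337
```

View pics/w1.png

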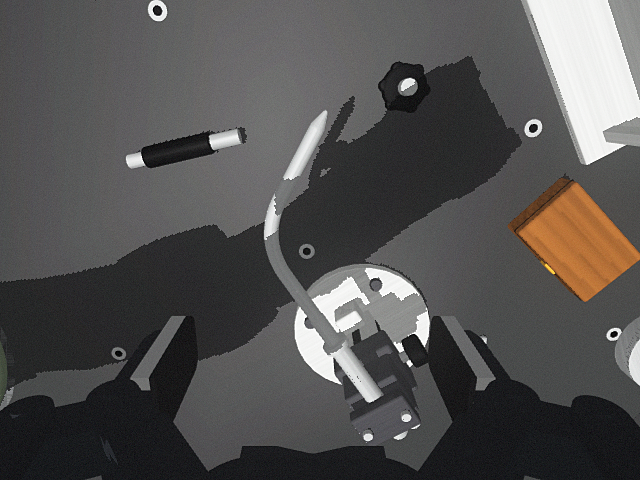

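The wrist view shows the whole lever: tip at (325,113), bend at (270,225), shoulder at (337,345). I fit the lever model to these depth points.

```bash
cat > rod.py <<'E'
from h import *
from scipy.optimize import least_squares
def rot(d,yaw,pit):
    c,s=np.cos(yaw),np.sin(yaw); d=np.array([c*d[0]-s*d[1],s*d[0]+c*d[1],d[2]])
    h=np.hypot(d[0],d[1]); p=np.arctan2(d[2],h)+pit
    return np.array([d[0]/h*np.cos(p),d[1]/h*np.cos(p),np.sin(p)])
L=70+60*np.pi/3+70
ss=np.arange(0,L+.01,1.0); ss[-1]=L
def line(p):
    # p: sx,sy,sz,yaw0,k1,k1p,k2,k2p ; returns points, tangents
    P=[np.array(p[:3])]; d=rot(np.array([1.,0,0]),p[3],0); D=[d]
    done1=done2=False
    for a,b in zip(ss[:-1],ss[1:]):
        m=(a+b)/2
        if m>34 and not done1: d=rot(d,p[4],p[5]); done1=True
        if m>70+31.416 and not done2: d=rot(d,p[6],p[7]); done2=True
        if 70<m<70+62.83: d=rot(d,-(b-a)/60,0)
        P.append(P[-1]+d*(b-a)); D.append(d)
    return np.array(P),np.array(D)
def rad(s):
    r=np.where(s<26,6.5,5.5); t=np.clip((L-s)/12,0,1)
    return np.where(s>L-12,2+t*3.5,r)
def fit(pts,p0,prior=True):
    def f(p):
        P,_=line(p); d=np.linalg.norm(pts[:,None]-P[None],axis=2); i=d.argmin(1)
        res=(d[np.arange(len(pts)),i]-rad(ss[i]))
        pr=np.array([p[4]/.02,p[5]/.02,p[6]/.03,p[7]/.02])*3
        return np.r_[res,pr]
    return least_squares(f,p0,loss="soft_l1",f_scale=0.7,x_scale=[1,1,1,.02,.02,.02,.02,.02],diff_step=1e-4)
E
python3 - <<'E'
from rod import *
c=dict(np.load("w1.npz")); W=cloud(c)
t=W[200:230,100:180].reshape(-1,3); print("table noise",t.std(0),t.mean(0))
z=W[...,2]
u=np.arange(640)[None]*np.ones((480,1)); v=np.arange(480)[:,None]*np.ones((1,640))
m=(z>130)&(z<165)&(v<338)&(u>230)&(u<350)&(v>90)
# drop eroded edges: keep
mm=cv2.erode(m.astype(np.uint8),np.ones((3,3)))>0
print(m.sum(),mm.sum())
pts=W[m]
# remove mixed pixels: rely on robust
p0=[516,-165,145,np.pi/2+.03,0,0,0,0]
for nm,pp in (("full",pts),("eroded",W[mm])):
    pp=pp[::2]
    r=fit(pp,p0); p=r.x; print(nm,np.round(p,3)); P,D=line(p)
    d=np.linalg.norm(pp[:,None]-P[None],axis=2);i=d.argmin(1);e=d.min(1)-rad(ss[i]); print("res med/std",np.median(e),np.median(abs(e)))
    for a,b in ((0,26),(26,70),(70,132),(132,190),(190,204)):
        q=(ss[i]>=a)&(ss[i]<b); print(a,b,q.sum(),np.round(np.median(e[q]),2))
    print("shoulder",P[0],"tip",P[-1],"legdir",D[-1],np.degrees(np.arctan2(D[-1][1],D[-1][0])),"d0",D[0])
    np.save("rodp.npy",p)
E
```

```text
table noise [nan nan nan] [nan nan nan]
3802 2982
full [ 5.17942e+02 -1.73008e+02  1.43887e+02  1.62200e+00  8.00000e-03
 -2.00000e-02 -2.70000e-02  1.90000e-02]
res med/std -0.023615604722143857 0.34433893695906725
0 26 200 -0.12
26 70 370 0.07
70 132 579 -0.06
132 190 646 -0.01
190 204 106 -0.18
shoulder [ 517.94159645 -173.00846244  143.88684953] tip [601.50916131 -13.46439879 142.40300496] legdir [ 0.85061392  0.525789   -0.0013738 ] 31.72140715673137 d0 [-0.05120622  0.9986881   0.        ]
eroded [ 5.17684e+02 -1.72481e+02  1.43895e+02  1.61500e+00  1.20000e-02
 -2.10000e-02 -2.70000e-02  1.90000e-02]
res med/std -0.016567994331518676 0.3976903300552648
0 26 149 -0.08
26 70 281 0.05
70 132 469 -0.05
132 190 523 0.02
190 204 69 -0.23
shoulder [ 517.68432316 -172.48109552  143.89520412] tip [601.97810047 -13.26813463 142.36738223] legdir [ 0.85271281  0.52237794 -0.00146702] 31.491932373018273 d0 [-0.04421586  0.999022    0.        ]
```

Run:
```python
from h import *
movep([488.5,292.4,170],Ra(np.radians(211)))
c=shot("wrist","w2"); s=read_state(); print(s["time"],s["eef_pos"],s["ft_force"],s["qpos"]); W=cloud(c)
z=W[...,2]; m=(z>36)&(z<44)&(np.hypot(W[...,0]-488.5,W[...,1]-292.4)<27)
p=W[m]; print(m.sum(),p.mean(0),cv2.minAreaRect(p[:,:2].astype(np.float32)))
cv2.imwrite("pics/w2c.png",cv2.resize(c["image"][150:350,200:430],None,fx=3,fy=3))
```

```text
3.8333 [489.302162   291.31334242 170.22314375] [ 0.59850709 -0.16752092  0.61305927] [-0.3288493   0.53621973 -0.43619429  1.79224432  0.2856746   0.87545758
 -1.92701546]
2053 [489.7363338  293.68207393  39.87539608] ((489.0513610839844, 293.47271728515625), (32.68794250488281, 31.772300720214844), 31.931392669677734)
```

View pics/w2.png

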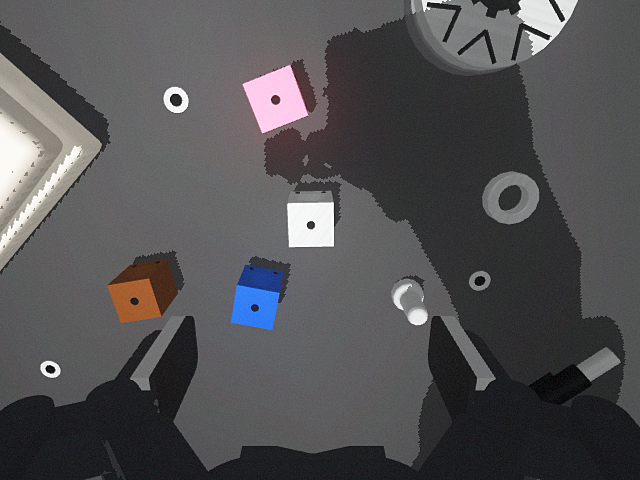

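View pics/w2c.png

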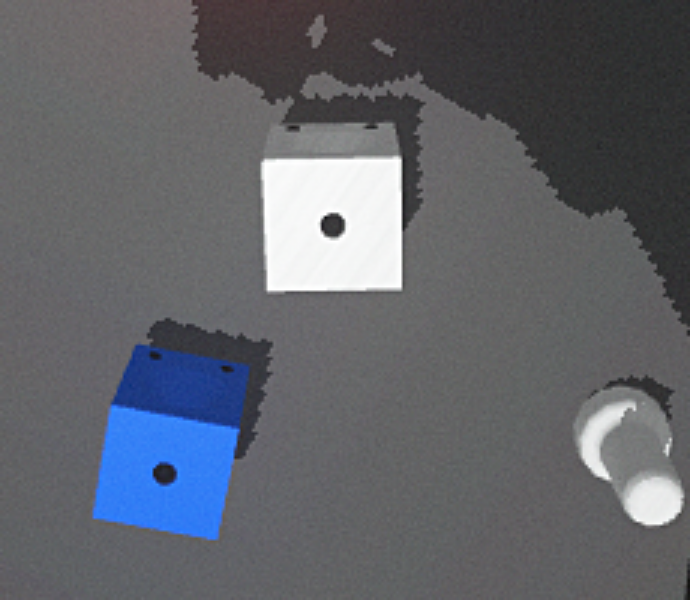

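Run:
```python
import cv2,numpy as np
a=cv2.imread("pics/w2.png")[178:255,275:350]; 
a=np.clip(a.astype(float)*2-60,0,255).astype(np.uint8)
b=cv2.imread("pics/scene0.png")[335:380,425:470]; 
A=cv2.resize(a,(390,400),interpolation=cv2.INTER_CUBIC);B=cv2.resize(b,(400,400),interpolation=cv2.INTER_CUBIC)
cv2.imwrite("pics/z.png",np.hstack([A,B]))
```

```text
(no output)
```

View pics/z.png

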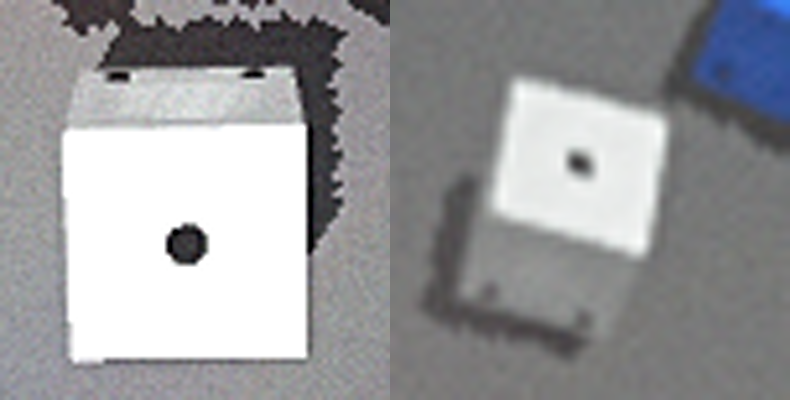

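The scene view shows this face has only two small screw holes near its foot and no bore. So the bore runs the other way, at about 122°/-58°. I check finger clearance to the neighbours with the jaws along 32°.

Run:
```python
from h import *
c=dict(np.load("w2.npz")); W=cloud(c); z=W[...,2]
b=np.array([489.05,293.47]); a=np.radians(31.93); ex=np.array([np.cos(a),np.sin(a)]); ey=np.array([-ex[1],ex[0]])
d=W[...,:2]-b; X=d@ex; Y=d@ey
m=(z>8)&(z<60)&(np.abs(X)<130)&(np.abs(Y)<90)
n,l,st,ce=cv2.connectedComponentsWithStats(m.astype(np.uint8))
for i in range(1,n):
    if st[i,4]>60:
        k=l==i; print(np.round(ce[i]),st[i,4],"X",np.round(np.percentile(X[k],[1,99]),1),"Y",np.round(np.percentile(Y[k],[1,99]),1),"z",np.round(np.percentile(z[k],[1,99]),1), c["image"][k].mean(0).round())
print("top-of-block", np.round([X[(z>37)&(z<43)&(abs(X)<25)&(abs(Y)<25)].mean(),Y[(z>37)&(z<43)&(abs(X)<25)&(abs(Y)<25)].mean()],2))
```

```text
[435.  36.] 1720 X [105.8 129.8] Y [-89.8 -69. ] z [ 8.9 41.6] [101. 101.  99.]
[276.  99.] 2705 X [ 65.6 101.5] Y [ 2.6 38.6] z [22.2 41.6] [230. 198. 250.]
[311. 220.] 2428 X [-15.6  16.2] Y [-15.8  15.5] z [ 9.5 41.4] [222. 222. 221.]
[256. 299.] 2349 X [-80.6 -45.1] Y [25.  59.8] z [ 9.1 41.3] [208. 104.  44.]
[411. 302.] 1029 X [-80.1 -59.6] Y [-89.1 -67. ] z [ 8.4 45.9] [169. 169. 167.]
top-of-block [ 0.6  -0.16]
```

Run:
```python
from h import *
movep([489.2,293.4,110],Ra(np.radians(301.93)))
c=shot("wrist","w3"); s=read_state(); print(s["time"],s["eef_pos"],s["ft_force"],s["qpos"]); W=cloud(c)
z=W[...,2]; m=(z>37)&(z<43)&(np.hypot(W[...,0]-489,W[...,1]-293)<25)
p=W[m]; print(m.sum(),cv2.minAreaRect(p[:,:2].astype(np.float32)))
```

```text
5.1083 [489.37367003 293.32094325 110.22521876] [ 1.17288232 -0.96674211  0.04639466] [-0.11141861  0.70727117 -0.77501555  1.81880379  0.63094734  0.88063012
 -0.63107626]
3139 ((489.2493896484375, 293.3723449707031), (32.03318786621094, 32.90337371826172), 31.994043350219727)
```

View pics/w3.png

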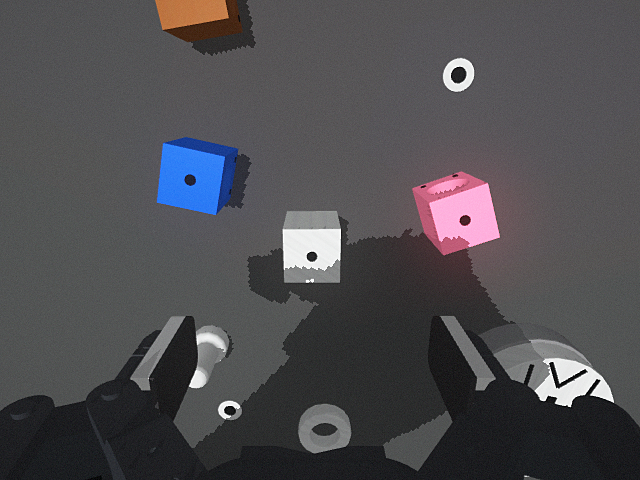

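Run:
```python
import cv2,numpy as np
im=cv2.imread("pics/w3.png")
a=im[200:295,270:355]; b=im[160:265,405:510]
a=np.clip(a.astype(float)*1.6-40,0,255).astype(np.uint8)
cv2.imwrite("pics/z3.png",np.hstack([cv2.resize(a,(390,400),interpolation=cv2.INTER_CUBIC),cv2.resize(b,(400,400),interpolation=cv2.INTER_CUBIC)]))
```

```text
(no output)
```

View pics/z3.png

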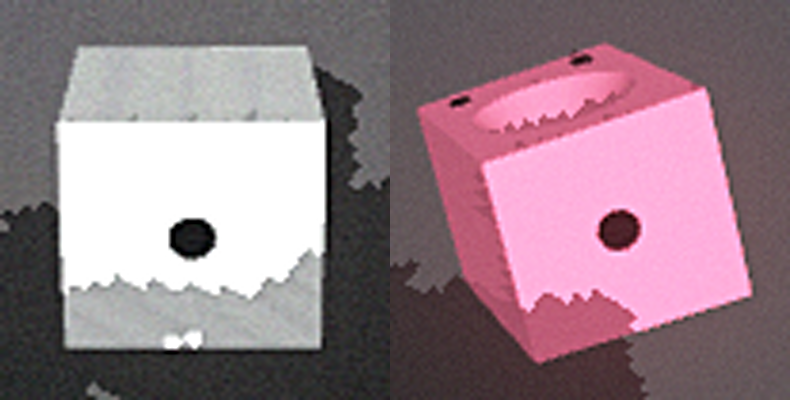

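Run:
```python
from h import *
b=np.array([489.2,293.4]); a=np.radians(31.95); ex=np.array([np.cos(a),np.sin(a)]); ey=np.array([-ex[1],ex[0]])
for f in ("w2","w3","scene0"):
    W=cloud(dict(np.load(f+".npz"))); d=W[...,:2]-b; X=d@ex;Y=d@ey;z=W[...,2]
    if f=="w3": F,G=Y,X   # face +Y
    else: F,G=X,Y
    m=(z>3)&(z<36)&(F>0)&(F<22)&(abs(G)<17)
    print(f,m.sum())
    for zl in (4,12,20,28):
        print(zl,[ (int(k.sum()),round(float(np.median(F[k])),1)) if (k:=m&(z>=zl)&(z<zl+8)&(G>=g)&(G<g+8)).any() else None for g in (-16,-8,0,8)])
im=cv2.imread("pics/w2.png")[185:205,280:345].astype(float)
im=np.clip((im-90)*4,0,255).astype(np.uint8); cv2.imwrite("pics/z4.png",cv2.resize(im,(780,240),interpolation=cv2.INTER_CUBIC))
```

```text
w2 421
4 [(22, 16.0), (35, 15.7), (38, 15.8), (23, 16.0)]
12 [(35, 15.7), (54, 13.4), (56, 13.4), (33, 15.6)]
20 [(20, 15.8), None, None, (18, 15.9)]
28 [(25, 15.9), (12, 15.8), (14, 15.8), (26, 15.9)]
w3 804
4 [(42, 16.0), (42, 16.0), (43, 16.0), (41, 16.1)]
12 [(42, 16.1), (45, 16.1), (49, 16.0), (48, 16.0)]
20 [(53, 16.0), (51, 16.1), (51, 16.1), (48, 16.1)]
28 [(59, 16.0), (58, 16.0), (52, 16.1), (56, 16.1)]
scene0 168
4 [(9, 15.4), (17, 14.2), (10, 14.6), (9, 15.1)]
12 [(12, 14.2), (11, 8.9), (23, 11.9), (8, 14.6)]
20 [(5, 15.9), None, (1, 9.3), (8, 14.3)]
28 [(10, 15.3), (8, 14.5), (9, 14.0), (10, 15.0)]
```

View pics/z4.png

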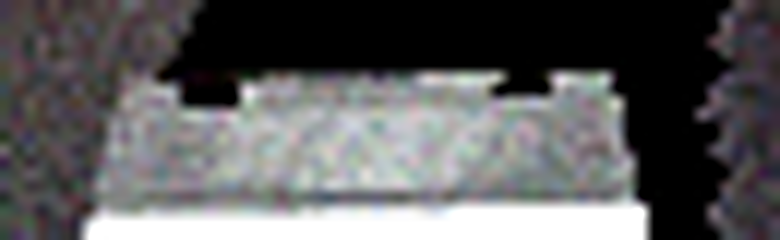

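The depth data settles the bore direction. The +32° face has a 24 mm recess at bore height and the 122° face is flat, so the bore runs along 32°. I regrasp with the jaws across it.

Run:
```python
from h import *
A=Ra(np.radians(211.95))
movep([489.2,293.4,80],A)
print(movel([489.2,293.4,8],A,max_speed=70,guard=8)); s=read_state(); print(s["time"],s["eef_pos"],s["ft_force"])
clamp(); s=read_state(); print(s["time"],s["eef_pos"],s["ft_force"],s["finger_gap"])
f0=s["ft_force"]
movel([489.2,293.4,60],A,max_speed=80); wait(.2); s=read_state(); print(s["time"],s["eef_pos"],s["ft_force"],s["torque"],s["finger_gap"],s["qpos"])
c=shot("wrist","w4")
```

```text
False
7.55 [489.42059867 293.54257043   8.41010996] [-0.22275728 -0.14700065 -1.0353158 ]
8.0917 [489.30957316 293.43939581   8.29799486] [-1.25212069 -0.71140232  5.84980422] 31.02140262190699
9.0917 [488.93183398 293.32179025  59.51457905] [ 0.32349846  0.2548566  -3.27116876] [ 0.01885202 -0.00212933  0.04313667] 31.24371048850237 [-0.38571814  0.69325686 -0.36584383  1.8552769   0.38033006  0.66289216
 -1.99077233]
```

View pics/w4.png

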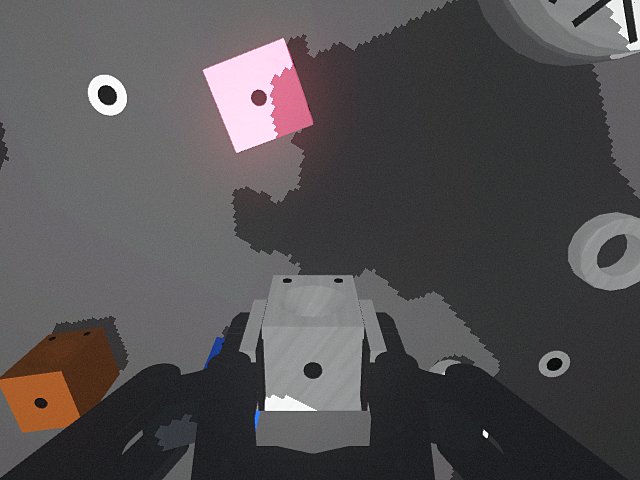

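Run:
```python
from h import *
W=cloud(dict(np.load("w4.npz"))); A=Ra(np.radians(211.95))
t=np.array([488.93,293.32,59.51])
L=(W-t)@A  # tool coords
v,u=np.mgrid[0:480,0:640]
m=(v>330)&(v<405)&(u>266)&(u<360); top=L[m]; print("top z tool",np.nanmedian(top[:,2]),np.nanstd(top[:,2]))
m=(v>328)&(v<412)&(u>255)&(u<372)&(abs(L[...,2]+31.5)<2.5); q=L[m]; print("top ext",np.percentile(q,[1,99],0), cv2.minAreaRect(q[:,:2].astype(np.float32)))
m=(v>278)&(v<322)&(u>275)&(u<355); f=L[m]; print("front face y", np.nanpercentile(f[:,1],[2,10,50]), "x ext", np.nanpercentile(f[:,0],[0.5,99.5]))
# bore recess: on front face, points deeper
g=(L[...,1]>-14.5)&(L[...,1]<-5)&m; print("recess x mean",L[g].mean(0),np.nanpercentile(L[g],[1,99],0))
```

```text
top z tool -31.631257258946242 0.5302239864291958
top ext [[-16.21947463 -14.82300689 -33.14018535]
 [ 15.31926859  15.9547062  -30.3053854 ]] ((-0.03021240234375, 0.6064205169677734), (32.9682502746582, 36.78445816040039), 89.05012512207031)
front face y [-16.45646971 -16.19531693 -15.50567145] x ext [-14.11637759  14.95919731]
recess x mean [ -0.54281549 -11.46357145  -7.96126405] [[-10.60772524 -14.4746563  -16.30856038]
 [  9.44109924  -5.69596094  -2.74825268]]
```

```bash
cat > th.py <<'E'
from rod import *
import json,os
p=np.load("rodp.npy"); P,D=line(p)
bt=np.array([-0.2,0,-13.65])
def cl(s):
    if s>L: return P[-1]+D[-1]*(s-L), D[-1]
    # chord tangent over +-11mm (bore length) and mean position
    s0,s1=s-11,s+11
    q=np.linspace(s0,s1,23); X=np.array([np.interp(np.minimum(q,L),ss,P[:,k]) for k in range(3)]).T
    ex=q>L; X[ex]=P[-1]+D[-1]*(q[ex,None]-L); lo=q<0; X[lo]=P[0]+D[0]*(q[lo,None])
    c=X.mean(0); d=np.linalg.svd(X-c)[2][0]
    if d@D[min(int(s),len(D)-1)]<0:d=-d
    # midrange of bow
    n=X-c; n-=np.outer(n@d,d); i=np.argmax(np.linalg.norm(n,axis=1)); 
    u=n[i]/(np.linalg.norm(n[i])+1e-9); h=n@u; c=c+u*(h.max()+h.min())/2
    x0=np.array([np.interp(s,ss,P[:,k]) for k in range(3)]); c=c+d*((x0-c)@d)
    return c,d
def pose(s):
    c,d=cl(s); y=-d; z=np.array([0,0,-1.]); z-=y*(z@y); z/=np.linalg.norm(z); x=np.cross(y,z)
    A=np.stack([x,y,z],1); return c-A@bt, A, d
def load(): return json.load(open("st.json")) if os.path.exists("st.json") else dict(o=[0,0,0],f0=[0,0,0],s=None)
def save(S): json.dump(S,open("st.json","w"))
def go(S,s,speed=30,guard=6):
    t,A,d=pose(s); g=movel(t+np.array(S["o"]),A,max_speed=speed,guard=guard)
    st=read_state(); F=st["ft_force"]-np.array(S["f0"]); T=F@A  # tool axes force
    a=st["eef_pos"]+st["tool_rot"]@bt; e=(a-cl(s)[0])@A
    print(f"t={st['time']:.2f} s={s:.1f} g={g} Ftool={np.round(T,1)} bore err(tool)={np.round(e,2)} tq={np.round((st['torque']-np.array(S.get('m0',[0,0,0])))@A,2)}")
    S["s"]=s; return g,T,A,e
E
python3 - <<'E'
from th import *
for s in (L+31,L,170,130,101,80,60,40,16):
    t,A,d=pose(s); q=inverse_kinematics(t,A); print(round(s),np.round(t,1),np.round(np.degrees(np.arctan2(-d[1],-d[0])),1),np.round(d[2],3),None if q is None else np.round(q,2))
E
```

```text
234 [628.5   2.7 128.7] -148.5 -0.001 [ 0.18  0.68 -0.43  1.66  0.34  0.88 -1.4 ]
203 [602.1 -13.4 128.7] -148.5 -0.001 [ 0.22  0.64 -0.43  1.73  0.34  0.85 -1.39]
170 [574.1 -30.6 128.8] -148.5 -0.001 [ 0.26  0.6  -0.43  1.81  0.34  0.81 -1.37]
130 [540.2 -51.9 128.8] -145.1 -0.001 [ 0.32  0.56 -0.45  1.89  0.34  0.77 -1.29]
101 [521.2 -73.1 128.9] -117.7 -0.011 [ 0.44  0.56 -0.57  1.93  0.44  0.78 -0.86]
80 [515.2 -93.  129.3] -96.8 -0.021 [ 0.54  0.58 -0.66  1.93  0.51  0.81 -0.53]
60 [ 515.  -112.8  129.7] -86.8 -0.021 [ 0.6   0.59 -0.7   1.93  0.55  0.82 -0.35]
40 [ 516.  -132.8  130.1] -86.9 -0.018 [ 0.64  0.6  -0.7   1.91  0.54  0.83 -0.31]
16 [ 517.2 -156.5  130.2] -87.5 -0.0 [ 0.7   0.61 -0.71  1.89  0.53  0.84 -0.25]
```

Run:
```python
from th import *
A0=Ra(np.radians(211.95))
movel([489.2,293.4,135],A0,max_speed=150)
t,A,d=pose(L+36)
movep(t,A); wait(.3)
s=read_state(); o=t-s["eef_pos"]; print(s["time"],"err",-o,s["ft_force"],s["torque"],s["finger_gap"],s["qvel"].max())
S=load(); S["o"]=list(o)
S["f0"]=list(s["ft_force"]); S["m0"]=list(s["torque"])
go(S,L+32); wait(.3); s=read_state(); S["f0"]=list(s["ft_force"]);S["m0"]=list(s["torque"]); t,A,d=pose(L+32); print(s["ft_force"],t-s["eef_pos"])
save(S)
c=shot("scene","s1");c=shot("wrist","w5")
im=c["image"]
t=cv2.imread("pics/s1.png")[140:300,200:380]; cv2.imwrite("pics/s1c.png",cv2.resize(t,None,fx=3.6,fy=3.6))
```

```text
11.3167 err [-0.0541702   0.81429075  0.10091185] [ 0.27316626 -0.05270185 -2.64075555] [ 0.04890094 -0.02195567 -0.09328866] 31.27828098536909 0.0048279480358231885
t=11.62 s=234.8 g=False Ftool=[1.4 0.8 0.5] bore err(tool)=[0.89 0.64 0.04] tq=[-0.07  0.08 -0.08]
[-0.82323367  0.65992847 -2.47003305] [-0.09457808  0.79184421  0.09454114]
```

View pics/s1c.png

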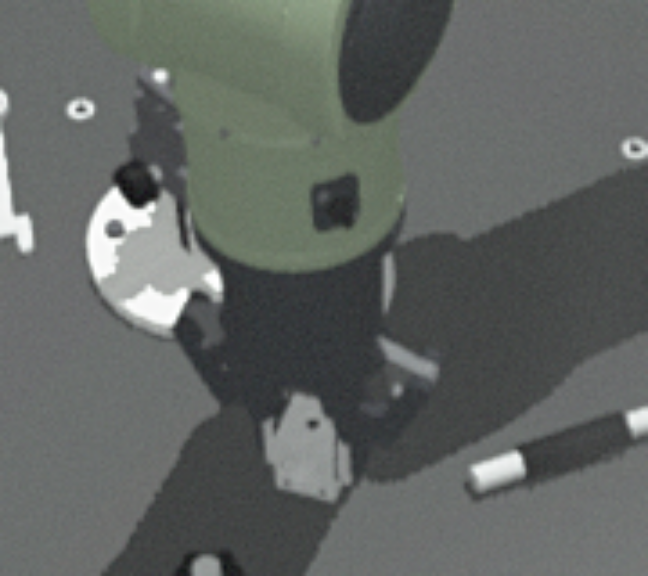

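View pics/w5.png

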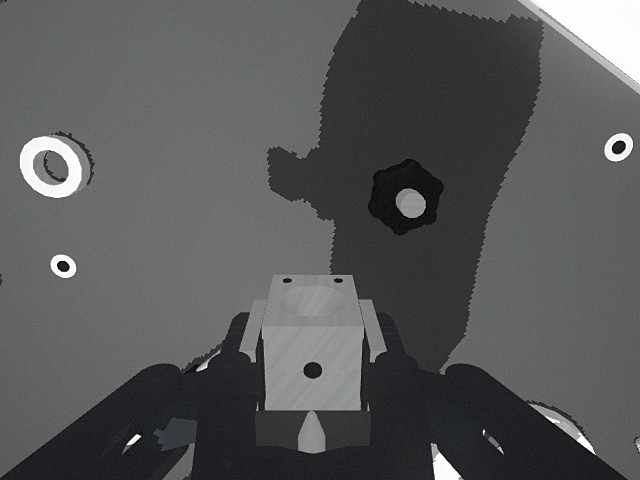

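The wrist view shows the rod nose at (313,412) directly behind the block and on its centreline (block centre about 312). I start threading with guarded steps.

Run:
```python
from th import *
S=load(); S["o"]=[0,0,0]
go(S,L+26,guard=None); wait(.2); s=read_state(); print(s["ft_force"],s["torque"],(s["eef_pos"]-pose(L+26)[0]))
S["f0"]=list(s["ft_force"]);S["m0"]=list(s["torque"])
for s_ in (L+18,L+10,L+2,L-6):
    g,T,A,e=go(S,s_,30,5)
    save(S)
    if g: break
wait(.2); s=read_state(); print(s["ft_force"]-np.array(S["f0"]),s["torque"])
```

```text
t=12.36 s=228.8 g=False Ftool=[ 1.4 -1.1  0.8] bore err(tool)=[ 0.08  0.21 -0.08] tq=[ 0.04  0.02 -0.01]
[-0.58733546  0.67439013 -2.60521654] [ 0.03804386  0.02569207 -0.00317157] [0.06031754 0.05600417 0.01123518]
t=12.97 s=220.8 g=False Ftool=[ 0.3 -0.1 -0.4] bore err(tool)=[ 0.13  0.15 -0.12] tq=[-0.01  0.02  0.01]
t=13.39 s=212.8 g=False Ftool=[ 1.  -0.5  0.5] bore err(tool)=[ 0.06  0.1  -0.07] tq=[ 0.05  0.05 -0.03]
t=13.81 s=204.8 g=False Ftool=[ 1.  -0.  -0.3] bore err(tool)=[ 0.08  0.1  -0.09] tq=[ 0.    0.06 -0.06]
t=14.22 s=196.8 g=False Ftool=[ 0.7 -0.5 -0.7] bore err(tool)=[ 0.11  0.13 -0.08] tq=[-0.01  0.03  0.03]
[ 0.43082391 -1.39871258  0.55268925] [-0.06891833 -0.02036719  0.02531174]
```

Run:
```python
from th import *
S=load()
for s_ in (L-14,L-22,L-30,L-38):
    g,T,A,e=go(S,s_,30,5)
    save(S)
    if g: break
wait(.2); s=read_state(); print((s["ft_force"]-np.array(S["f0"]))@A,(s["torque"]-np.array(S["m0"]))@A)
shot("wrist","w6")
```

```text
t=14.84 s=188.8 g=False Ftool=[ 0.8 -0.3 -0.3] bore err(tool)=[ 0.12  0.14 -0.08] tq=[-0.01  0.05  0.  ]
t=15.26 s=180.8 g=False Ftool=[ 1.  -0.   0.5] bore err(tool)=[ 0.08  0.12 -0.08] tq=[0.02 0.05 0.02]
t=15.68 s=172.8 g=False Ftool=[ 0.5 -0.3  0.2] bore err(tool)=[ 0.1   0.13 -0.05] tq=[ 0.01  0.08 -0.01]
t=16.09 s=164.8 g=False Ftool=[ 0.5 -1.4 -0.5] bore err(tool)=[ 0.05  0.1  -0.06] tq=[-0.02  0.04 -0.01]
[1.06848257 0.42452731 0.45195217] [0.02178196 0.05672779 0.02692526]
```

View pics/w6.png

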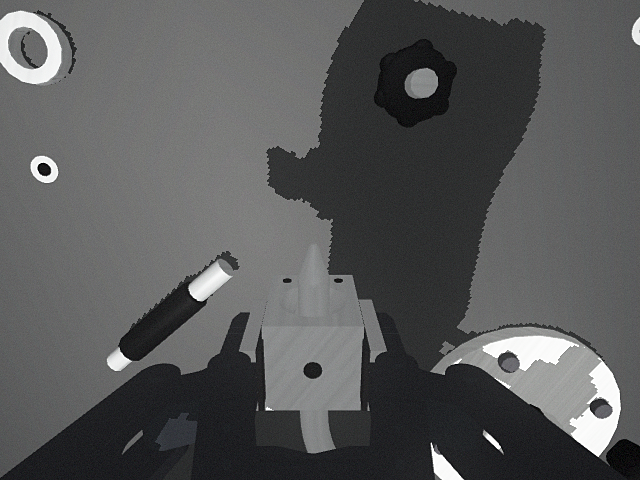

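The rod passes through and its nose emerges at (314,245), on centre. I check the centring from depth, since rod and block are in the same picture.

Run:
```python
from th import *
S=load(); W=cloud(dict(np.load("w6.npz"))); t,A,d=pose(S["s"])
s=read_state(); Lc=(W-s["eef_pos"])@s["tool_rot"]
v,u=np.mgrid[0:480,0:640]
for a,b in ((-24,-19),(-30,-24),(-36,-30)):
    m=(Lc[...,1]>a)&(Lc[...,1]<b)&(abs(Lc[...,0])<9)&(Lc[...,2]>-25)&(Lc[...,2]<-8); q=Lc[m]; print(a,b,m.sum(),np.percentile(q,[2,50,98],0).round(2))
m=(v>335)&(v<400)&(u>270)&(u<355); print("top",np.nanmedian(Lc[m],0))
m=(v>325)&(v<412)&(u>255)&(u<372)&(abs(Lc[...,2]+31.5)<1.5)&(Lc[...,1]>-14)&(Lc[...,1]<14); q=Lc[m]; print(np.percentile(q[:,0],[1,99]))
```

```text
-24 -19 438 [[ -5.54 -23.9  -20.  ]
 [ -0.05 -21.47 -18.34]
 [  5.17 -19.11 -14.26]]
-30 -24 546 [[ -5.14 -29.88 -19.77]
 [ -0.38 -26.86 -17.54]
 [  4.47 -24.13 -13.91]]
-36 -30 327 [[ -3.44 -35.81 -17.8 ]
 [ -0.38 -32.46 -16.  ]
 [  2.82 -30.2  -13.72]]
top [ -0.40173172  -0.82826541 -31.65362871]
[-16.17552096  15.09122855]
```

Run:
```python
from th import *
S=load(); s_=S["s"]
while s_>60:
    s_-=7
    g,T,A,e=go(S,s_,30,5)
    save(S)
    if g or np.abs(T).max()>6: break
wait(.2); s=read_state(); print((s["ft_force"]-np.array(S["f0"]))@A,(s["torque"]-np.array(S["m0"]))@A)
```

```text
t=16.73 s=157.8 g=False Ftool=[-0.1 -0.6 -0.1] bore err(tool)=[ 0.1   0.22 -0.07] tq=[ 0.01  0.07 -0.03]
t=17.11 s=150.8 g=False Ftool=[ 1.  -0.4 -0.5] bore err(tool)=[ 0.1   0.16 -0.05] tq=[-0.04  0.02  0.02]
t=17.49 s=143.8 g=False Ftool=[ 0.8  0.5 -0.3] bore err(tool)=[ 0.08  0.15 -0.06] tq=[-0.02  0.07  0.05]
t=17.88 s=136.8 g=False Ftool=[ 0.9 -0.9  0.2] bore err(tool)=[ 0.08  0.14 -0.07] tq=[ 0.    0.03 -0.02]
t=18.26 s=129.8 g=False Ftool=[ 1.5 -1.   0. ] bore err(tool)=[ 0.09 -0.03 -0.03] tq=[0.04 0.04 0.02]
t=18.64 s=122.8 g=False Ftool=[ 0.7 -0.6  0. ] bore err(tool)=[ 0.09 -0.17 -0.04] tq=[0.02 0.04 0.02]
t=19.02 s=115.8 g=False Ftool=[ 0.8 -0.8  0.5] bore err(tool)=[ 0.08 -0.22 -0.03] tq=[-0.02  0.07  0.  ]
t=19.41 s=108.8 g=False Ftool=[ 1.2  1.2 -0.5] bore err(tool)=[ 0.08 -0.24 -0.03] tq=[ 0.02  0.02 -0.02]
t=19.79 s=101.8 g=False Ftool=[ 0.9  0.5 -0.3] bore err(tool)=[ 0.06 -0.27 -0.03] tq=[-0.05  0.07  0.02]
t=20.18 s=94.8 g=False Ftool=[0.8 1.  0.5] bore err(tool)=[ 0.05 -0.21 -0.01] tq=[-0.    0.   -0.02]
t=20.56 s=87.8 g=False Ftool=[ 0.9 -0.1 -0.3] bore err(tool)=[ 0.06 -0.21 -0.04] tq=[-0.02  0.01  0.02]
t=20.94 s=80.8 g=False Ftool=[1.1 0.  0.4] bore err(tool)=[ 0.04 -0.23 -0.01] tq=[-0.04  0.01 -0.  ]
t=21.32 s=73.8 g=False Ftool=[0.9 0.3 0.7] bore err(tool)=[ 0.05 -0.24  0.  ] tq=[0.02 0.   0.03]
t=21.71 s=66.8 g=False Ftool=[0.3 0.  0.2] bore err(tool)=[ 0.04 -0.2  -0.02] tq=[ 0.03 -0.03  0.03]
t=22.09 s=59.8 g=False Ftool=[ 0.8 -0.3 -0.6] bore err(tool)=[-0.03  0.16  0.02] tq=[ 0.03  0.05 -0.02]
[ 1.261001    0.48486514 -0.24599258] [-0.02663105  0.01066384  0.00742894]
```

```bash
cat >> th.py <<'E'
def feel(S,s,axes=(0,2),d=3.0,sp=7,guard=3.5):
    t,A,_=pose(s); o=np.array(S["o"]); res=[]
    for ax in axes:
        pos=[]
        for sg in (1,-1):
            g=movel(t+o+A[:,ax]*sg*d,A,max_speed=sp,guard=guard); st=read_state()
            e=(st["eef_pos"]+st["tool_rot"]@bt-cl(s)[0])@A
            pos.append(e[ax]); F=(st["ft_force"]-np.array(S["f0"]))@A
            print("feel",ax,sg,g,np.round(e,2),np.round(F,1),round(st["time"],2))
            movel(t+o,A,max_speed=15)
        res.append((pos[0]+pos[1])/2); print("axis",ax,"mid",round(res[-1],2),"play",round(pos[0]-pos[1],2))
    return res,A
E
python3 - <<'E'
from th import *
S=load()
go(S,52,25,5); go(S,45,25,5); save(S); wait(.2); s=read_state(); S["f0"]=list(s["ft_force"]); save(S)
feel(S,45)
E
```

```text
t=22.76 s=52.0 g=False Ftool=[0.6 0.1 0.3] bore err(tool)=[-0.03  0.17  0.01] tq=[ 0.03 -0.05 -0.01]
t=23.19 s=45.0 g=False Ftool=[0.9 0.7 0.5] bore err(tool)=[-0.04  0.13  0.03] tq=[ 0.03  0.04 -0.04]
feel 0 1 True [ 0.93 -0.07  0.52] [-0.9  0.6 -0.2] 23.72
feel 0 -1 True [-1.93 -0.05  0.17] [ 4.4  0.4 -2.6] 24.33
axis 0 mid -0.5 play 2.86
feel 2 1 True [-0.06 -0.05  1.58] [-1.1  0.5 -9.6] 24.97
feel 2 -1 True [-0.55 -0.04 -1.37] [-0.1  0.3  0.5] 25.6
axis 2 mid 0.11 play 2.94
```

Run:
```python
from th import *
S=load(); _,A,_=pose(45); S["o"]=list(-0.5*A[:,0]+0.1*A[:,2]); save(S)
go(S,45,10,5); wait(.1); s=read_state(); S["f0"]=list(s["ft_force"]);S["m0"]=list(s["torque"]); save(S)
for s_ in (41,38,35,32,29):
    g,T,A,e=go(S,s_,10,4); save(S)
    if g or np.abs(T).max()>5: break
wait(.15); s=read_state(); print((s["ft_force"]-np.array(S["f0"]))@A,(s["torque"]-np.array(S["m0"]))@A, "s actual offset",(s["eef_pos"]-pose(S["s"])[0]-np.array(S["o"]))@A)
```

```text
t=26.10 s=45.0 g=False Ftool=[0.1 0.9 0.2] bore err(tool)=[-0.57  0.    0.14] tq=[-0.02  0.07  0.01]
t=26.75 s=41.0 g=False Ftool=[-1.4  0.5 -0.2] bore err(tool)=[-0.52  0.01  0.11] tq=[-0.05  0.04  0.03]
t=27.19 s=38.0 g=False Ftool=[-1.4  0.1  0.1] bore err(tool)=[-0.52  0.1   0.11] tq=[-0.    0.04  0.03]
t=27.63 s=35.0 g=False Ftool=[-0.6  0.3  0.4] bore err(tool)=[-0.5   0.09  0.12] tq=[-0.06  0.05  0.01]
t=28.07 s=32.0 g=False Ftool=[-0.6  0.5 -0. ] bore err(tool)=[-0.53  0.09  0.11] tq=[-0.01  0.03  0.02]
t=28.52 s=29.0 g=False Ftool=[-1.2  0.5 -0.3] bore err(tool)=[-0.52  0.08  0.12] tq=[-0.03  0.07  0.04]
[-0.704208   -0.10976897 -0.28019664] [-0.05634103  0.04091756  0.01502305] s actual offset [ 0.02601444 -0.06162949 -0.02080009]
```

Run:
```python
from th import *
S=load()
for s_ in (25,21):
    g,T,A,e=go(S,s_,12,4); save(S)
    if g or np.abs(T).max()>5: break
else:
    wait(.15); s=read_state(); S["f0"]=list(s["ft_force"]); save(S)
    feel(S,21,d=1.5,sp=5,guard=3)
```

```text
t=29.15 s=25.0 g=False Ftool=[-0.9 -0.8  0.3] bore err(tool)=[-0.52  0.09  0.1 ] tq=[ 0.02 -0.03  0.04]
t=29.63 s=21.0 g=False Ftool=[-1.1 -0.4  0.2] bore err(tool)=[-0.51  0.04  0.12] tq=[-0.05  0.04  0.05]
feel 0 1 True [ 0.42 -0.05  0.58] [-0.1  0.3  0.3] 30.13
feel 0 -1 True [-0.99 -0.03  0.28] [ 2.5  1.1 -2.7] 30.64
axis 0 mid -0.29 play 1.4
feel 2 1 True [-0.54 -0.02  0.89] [ 0.4  0.9 -7.7] 31.13
feel 2 -1 True [-0.82 -0.05 -0.56] [ 1.1 -0.2  0.6] 31.68
axis 2 mid 0.16 play 1.45
```

Run:
```python
from th import *
S=load(); _,A,_=pose(16); S["o"]=list(-0.33*A[:,0]+0.16*A[:,2]); save(S)
go(S,20,6,5); wait(.15); s=read_state(); S["f0"]=list(s["ft_force"]);S["m0"]=list(s["torque"]); save(S)
g,T,A,e=go(S,12.5,6,3.0)
wait(.3); s=read_state(); print((s["ft_force"]-np.array(S["f0"]))@A,(s["torque"]-np.array(S["m0"]))@A)
a=s["eef_pos"]+s["tool_rot"]@bt; print("s at",(a-P[0])@D[0], s["time"],s["finger_gap"])
shot("wrist","w7")
```

```text
t=32.25 s=20.0 g=False Ftool=[-0.1 -0.4  0.5] bore err(tool)=[-0.39  0.09  0.2 ] tq=[-0.03  0.02  0.05]
t=33.42 s=12.5 g=True Ftool=[ 0.8 -0.8 -2.1] bore err(tool)=[-0.28 -1.33  0.42] tq=[ 0.2   0.34 -0.11]
[ 1.331064   -1.36805687 -1.85974734] [ 0.35207146  0.62939804 -0.12762457]
s at 13.90516908504922 33.7167 30.904647002864902
```

View pics/w7.png

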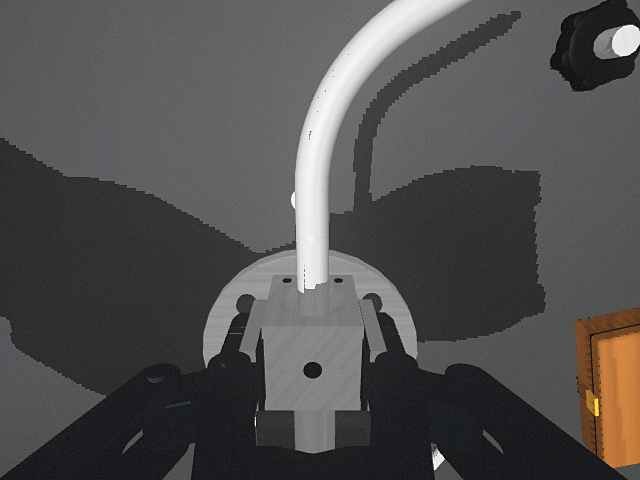

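Run:
```python
from th import *
s=read_state()
W=cloud(dict(np.load("w7.npz"))); Lc=(W-s["eef_pos"])@s["tool_rot"]
v,u=np.mgrid[0:480,0:640]
for y0 in np.arange(14,50,2):
    m=(Lc[...,1]>y0)&(Lc[...,1]<y0+2)&(abs(Lc[...,0])<16)&(Lc[...,2]>-40)&(Lc[...,2]<0)&(v>400)&(u>258)&(u<370)
    if m.sum()>3: print("w7 y",y0,m.sum(),np.percentile(Lc[m][:,0],[2,98]).round(1),np.percentile(Lc[m][:,2],[2,50]).round(1))
# shoulder from w1 in axis coords
W=cloud(dict(np.load("w1.npz"))); a=D[0]; n=np.array([a[1],-a[0],0])
d=W-P[0]; sx=d@a; lx=d@n; z=d[...,2]
for y0 in np.arange(-12,8,1.):
    m=(sx>y0)&(sx<y0+1)&(abs(lx)<15)&(abs(z)<15)
    print("w1",y0,m.sum(),np.percentile(lx[m],[3,97]).round(1) if m.sum() else "",np.percentile(z[m],[50,95]).round(1) if m.sum() else "")
```

```text
w7 y 14 337 [-15.1  15.1] [-32.5 -31.6]
w7 y 16 5 [-7.2 10.2] [-30.8 -30.6]
w7 y 22 8 [-2.1  2. ] [-23.4 -22.4]
w7 y 24 92 [-4.2  5.2] [-22.6 -21.7]
w7 y 26 158 [-5.7  7.4] [-23.  -21.4]
w7 y 28 168 [-6.1  7.9] [-23.2 -21.2]
w7 y 30 182 [-6.7  8.4] [-22.8 -21.1]
w7 y 32 167 [-6.6  8. ] [-22.6 -21. ]
w7 y 34 168 [-6.9  8.4] [-22.8 -21.1]
w7 y 36 168 [-6.7  8. ] [-23.  -21.4]
w7 y 38 171 [-6.5  8.5] [-22.8 -21. ]
w7 y 40 168 [-6.7  8.4] [-23.1 -21.2]
w7 y 42 146 [-6.4  8.2] [-22.7 -21.1]
w7 y 44 58 [-6.8  8.7] [-21.6 -19.3]
w7 y 46 19 [-6.9  8.7] [-18.4 -16.6]
w7 y 48 5 [-6.9  8.8] [-15.4 -14.7]
w1 -12.0 17 [-5.4  6.6] [7.  8.4]
w1 -11.0 19 [-3.7  7.9] [6.7 7.9]
w1 -10.0 13 [-3.5  7.8] [7.6 8.4]
w1 -9.0 3 [-4.4  4.1] [8.4 8.7]
w1 -8.0 13 [-6.8  9.8] [ 8.7 10.5]
w1 -7.0 29 [-7.6 10.6] [ 9.5 11.2]
w1 -6.0 27 [-8.  10.7] [ 9.2 11.1]
w1 -5.0 22 [-7.3 11.1] [ 9.8 11.2]
w1 -4.0 34 [-7.4 10.8] [ 8.3 11.4]
w1 -3.0 30 [-6.2 10.8] [ 9.6 11. ]
w1 -2.0 79 [-9.6 10.1] [ 6.2 10.8]
w1 -1.0 88 [-8.3 10.5] [4.6 9.4]
w1 0.0 23 [-4.7  7.4] [5.4 7.1]
w1 1.0 16 [-4.6  6. ] [5.4 6.4]
w1 2.0 18 [-3.9  6.7] [4.8 7.3]
w1 3.0 18 [-3.4  6.7] [5.1 6.7]
w1 4.0 20 [-4.1  6.4] [5.6 7.6]
w1 5.0 15 [-4.8  6. ] [5.1 6.7]
w1 6.0 20 [-4.   6.1] [5.5 7.2]
w1 7.0 12 [-3.6  6.3] [4.6 6.9]
```

Run:
```python
from th import *
S=load()
def rep(n):
    s=read_state(); R_=s["tool_rot"]; a=s["eef_pos"]+R_@bt
    print(n,round(s["time"],2),"F",np.round((s["ft_force"]-np.array(S["f0"]))@R_,1),"M",np.round((s["torque"]-np.array(S["m0"]))@R_,2),"s",round((a-P[0])@D[0],2),"gap",round(s["finger_gap"],2), "yaw",np.round(np.degrees(np.arctan2(R_[1,1],R_[0,1])),2),"pitch",np.round(np.degrees(R_[2,1]),2))
rep("now")
t,A,d=pose(13.9); rep_=np.degrees(np.arctan2(A[1,1],A[0,1])); print("cmd yaw",rep_)
go(S,12.9,4,4); rep("push"); wait(.2); rep("after")
W=cloud(shot("wrist","w8")); s=read_state(); Lc=(W-s["eef_pos"])@s["tool_rot"]
v,u=np.mgrid[0:480,0:640]
m=(v>326)&(v<412)&(u>255)&(u<372)&(abs(Lc[...,2]+31.6)<1.2); q=Lc[m]; print("block top now",np.percentile(q,[1,50,99],0).round(2))
m=(v>278)&(v<322)&(u>275)&(u<355)&(abs(Lc[...,0])>7); print("front face y", np.nanpercentile(Lc[m][:,1],[5,50,95]).round(2))
W=cloud(dict(np.load("w6.npz"))); t,A,d=pose(L-38); Lc=(W-t)@A
m=(v>326)&(v<412)&(u>255)&(u<372)&(abs(Lc[...,2]+31.6)<1.2); q=Lc[m]; print("block top w6",np.percentile(q,[1,50,99],0).round(2))
m=(v>278)&(v<322)&(u>275)&(u<355)&(abs(Lc[...,0])>7); print("front face y", np.nanpercentile(Lc[m][:,1],[5,50,95]).round(2))
```

```text
now 33.77 F [ 2.2 -1.  -2.4] M [ 0.41  0.65 -0.08] s 13.84 gap 31.16 yaw -87.45 pitch -0.06
cmd yaw -87.46579140168804
t=34.02 s=12.9 g=True Ftool=[ 0.9 -1.9 -1.4] bore err(tool)=[-0.39 -1.03  0.64] tq=[0.22 0.35 0.  ]
push 34.02 F [ 0.9 -1.9 -1.4] M [0.22 0.35 0.  ] s 13.93 gap 31.33 yaw -87.43 pitch -0.08
after 34.22 F [-0.  -0.9 -2.8] M [ 0.22  0.24 -0.08] s 14.06 gap 31.29 yaw -87.42 pitch -0.09
block top now [[-15.48 -15.79 -32.7 ]
 [  0.26  -1.27 -31.66]
 [ 15.73  15.16 -30.54]]
front face y [-16.73 -16.12 -12.77]
block top w6 [[-16.2  -15.58 -32.71]
 [ -0.74  -0.9  -31.63]
 [ 15.05  15.89 -30.53]]
front face y [-16.45 -15.89 -12.75]
```

The block has reached a hard stop with light force. The disc would show behind the block if a gap of about 1 mm were left, and it doesn't. I release, retreat straight up and look.

Run:
```python
from th import *
S=load(); s=read_state(); A=s["tool_rot"]; p0=s["eef_pos"].copy()
open_gripper(); s=read_state(); print(s["time"],(s["ft_force"]-np.array(S["f0"]))@A,s["finger_gap"],s["eef_pos"]-p0)
W=cloud(shot("wrist","w9"))
t,Ac,d=pose(14); c=t+np.array(S["o"])
print(movel([c[0],c[1],150],Ac,max_speed=30,guard=6)); 
print(movel([c[0],c[1],230],Ac,max_speed=100,guard=6)); s=read_state(); print(s["time"],s["ft_force"],s["eef_pos"])
shot("wrist","w10")
```

```text
34.8417 [-1.16999951  0.61361904 -2.40941659] 85.47426728629617 [0.1145209  0.03636615 0.08648799]
False
False
36.675 [ 0.03328611  0.14650097 -0.42829386] [ 516.61932983 -158.52623079  229.4478958 ]
```

View pics/w10.png

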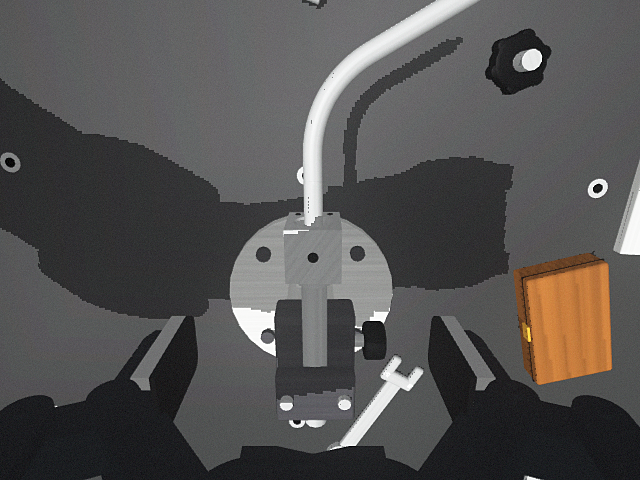

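Run:
```python
from th import *
t,Ac,d=pose(14)
movel([517,-275,240],Ac,max_speed=120); wait(.2)
c=shot("wrist","w11"); s=read_state(); print(s["time"])
cv2.imwrite("pics/w11c.png",cv2.resize(c["image"][60:280,220:420],None,fx=3,fy=2.7,interpolation=cv2.INTER_CUBIC))
W=cloud(c); a=D[0]; n=np.array([a[1],-a[0],0]); dd=W-P[0]; sx=dd@a; lx=dd@n; z=dd[...,2]
for y0 in np.arange(-14,36,1.):
    m=(sx>y0)&(sx<y0+1)&(abs(lx)<20)&(z>-5)&(z<26)
    if m.sum(): print(y0,m.sum(),np.percentile(lx[m],[2,98]).round(1),np.percentile(z[m],[5,50,95]).round(1))
```

```text
38.1
-14.0 56 [-6.8  7.8] [3.1 6.8 8.5]
-13.0 53 [-6.3  7.2] [4.  6.7 8.6]
-12.0 58 [-7.4  7.7] [1.4 6.7 8.3]
-11.0 58 [-7.4  7.7] [2.4 6.4 8.3]
-10.0 58 [-7.4  7.8] [1.  6.5 8.2]
-9.0 49 [-6.9  7.8] [1.9 6.8 7.9]
-8.0 92 [-9.6  9.9] [-0.8  8.2 10.8]
-7.0 80 [-9.8 10.7] [ 2.3  9.3 11.4]
-6.0 83 [-9.8 10.6] [ 2.6  9.4 11.4]
-5.0 83 [-9.8 10.5] [ 3.8  9.6 11.5]
-4.0 82 [-9.8 10.5] [ 3.2  9.6 11.8]
-3.0 90 [-9.7 10.4] [ 4.2  9.7 11.3]
-2.0 246 [-15.4  15.8] [-1.1 13.3 17.7]
-1.0 128 [-15.4  15.1] [16.  17.1 18.5]
0.0 126 [-15.3  15.3] [16.1 17.1 18.7]
1.0 140 [-15.3  15.4] [16.3 17.2 18.5]
2.0 153 [-14.8  15.1] [15.9 17.2 18.3]
3.0 150 [-15.3  15.3] [16.  16.9 18.2]
4.0 131 [-15.3  15.1] [15.7 17.1 18.3]
5.0 129 [-15.2  15.2] [16.  17.1 18.4]
6.0 140 [-15.3  15.1] [16.1 17.2 18.4]
7.0 147 [-15.3  15.2] [16.1 17.3 18.5]
8.0 156 [-15.7  15. ] [16.  16.9 18.2]
9.0 135 [-15.7  14.9] [15.7 17.  18.8]
10.0 137 [-15.3  14.9] [16.  17.3 18.5]
11.0 153 [-15.7  15. ] [16.3 17.3 18.4]
12.0 152 [-15.2  14.5] [16.1 17.2 18.4]
13.0 139 [-15.8  14.9] [15.9 17.1 18.3]
14.0 142 [-15.6  14.9] [15.8 17.2 18.4]
15.0 145 [-15.6  14.4] [15.8 17.2 18.4]
16.0 154 [-15.6  14.9] [15.9 17.  18.4]
17.0 147 [-15.5  14.8] [15.9 17.1 18.5]
18.0 144 [-15.5  14.7] [15.9 17.1 18.2]
19.0 152 [-15.5  14.7] [16.  17.1 18.2]
20.0 145 [-15.   14.7] [15.9 17.1 18.3]
21.0 148 [-15.5  15.1] [15.6 17.2 18.4]
22.0 160 [-15.4  15.1] [15.6 17.2 18.2]
23.0 150 [-15.5  15. ] [15.9 17.  18.3]
24.0 153 [-15.4  15. ] [15.9 17.1 18.5]
25.0 157 [-15.5  15. ] [15.8 17.1 18.1]
26.0 162 [-15.9  15. ] [15.9 17.  18.4]
27.0 71 [-15.7  14.2] [15.7 17.  18. ]
```

View pics/w11c.png

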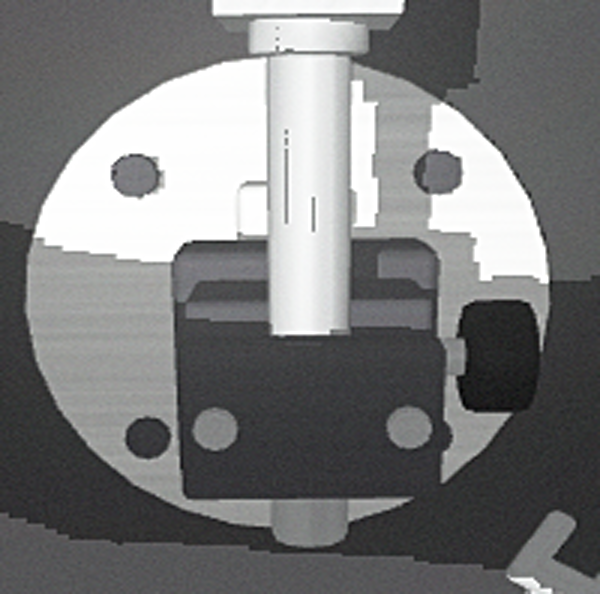

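The view from the head side shows the shoulder disc at (308,35 in the crop) directly against the block face, with no gap and the block's top level. Nothing is touching the robot, so I hand in.

Run:
```python
from h import *
wait(.3); c=shot("top","t2"); s=read_state(); print(s["time"],s["ft_force"])
a=np.load("top0.npz")["image"].astype(int); d=np.abs(c["image"].astype(int)-a).sum(2)
cv2.imwrite("pics/t2c.png",c["image"])
finish_job()
```

```text
38.45 [-0.25171824 -0.24010052 -0.3787346 ]
the job is handed in; nothing more can be done
```

View pics/t2c.png

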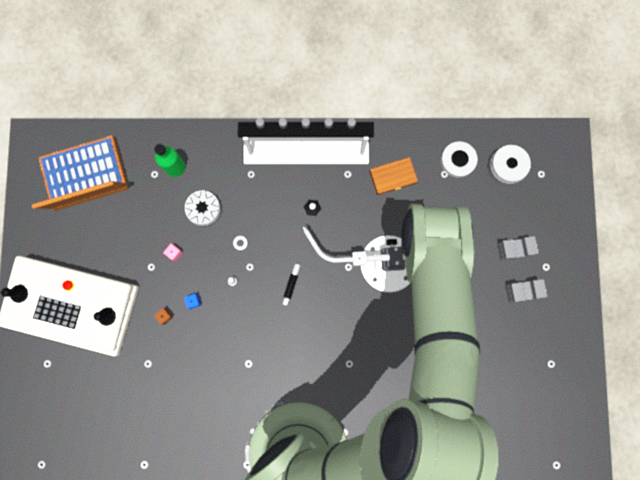

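The guide block is on the lever, against the shoulder and released, and I handed the job in at 38.5 s of the 70 s allowed.

**How it went:**
- I gripped the plain steel block by its flat sides. Depth data corrected my first guess at its bore direction before I picked it up.
- I threaded it along a rod centreline fitted from the wrist camera. It went onto the free end and round the bend with no contact above the force sensor's noise of about 1 N.
- I then felt for the centre of the rod and of the journal.
- I seated it with a guarded push of a few newtons.

**Last checks:**
- **Seating:** The final close view shows the shoulder disc directly against the block with no visible gap, and the block's top level. Its yaw is within about 1°.
- **Forces:** The highest reading was 9.6 N, during the sideways feel on the rod, against the 15 N limit. Readings were taken at stops, so a brief peak between them could have been missed.
- **Clear of the robot:** The robot was touching nothing at hand-in. By eye in the last overhead picture, the other objects in view lie where they were. The spanner is hidden under the arm there, but the robot stayed well above it.

**One disagreement:** The block stopped with its bore middle about 15 mm from the face I measured, not the stated 16 mm. That is within my measuring error. It would also fit the 22 mm disc sitting about 1 mm into the 24 mm countersink. It had reached a hard stop and a second light push did not move it further.

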